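# Post a guide plate edge-on into the sloping holder of a filling stand

### The arm

A 7-joint arm with a two-finger parallel gripper is mounted at the origin on the work surface. World frame = base frame: x ahead of the robot, y to its left, z up, the work surface at z = 0. Lengths are in m, angles in rad, forces in N, time in s.
With the tool pointing down it reaches from about 0.4 to 0.75 m from the base axis. Payload 19.5 kg.
Tool frame: the origin (TCP) lies on the centre line of the jaws, within the pads' length; the fingertips stand 19 mm ahead of it and the grasp point (between the pads) is the TCP; z points along the fingers, y is the line along which they close (so a half turn about z gives the same grasp; the last joint's range is limited). The gripper opens to 85 mm and grips with 20 to 120 N. Pads are 22 mm wide; open, the fingers measure 114 mm over their backs; the gripper's body (76 mm by 85 mm) begins 54 mm behind the grasp point. The pads swing forward as they close: fully open they stand 13 mm farther back than shut.
Start: joints at [1.137, 0.707, -0.028, 1.485, 0.022, 0.951, -0.075], TCP at [0.22, -0.531, 0.25] pointing down, gripper open.
Joint ranges: [-2.71, 2.71], [-0.32, 2.16], [-1.57, 1.52], [0, 2.45], [-1.46, 4.6], [0, 2.02], [-2.83, 2.83]. Speed limits (rad/s): [1.89, 1.89, 2.57, 2.57, 3.01, 3.01, 3.01].

### API

Orientations are given as a unit quaternion [x, y, z, w].
In Python, from rig import bot gives the robot as it stands.
- The arm moves only by the tool play_rows, never from a script. Its argument "moves" is a list that holds one entry, the list of rows, each a list of 4 numbers: the shift along the tool's x, y, z in mm, then the turn about the tool's z in rad. In form: [[[dx, dy, dz, roll], ...]]. A call has 1 to 5 rows; each row shifts and turns the commanded pose from where the row before left it, along the tool's axes as they then stand; what a row does not reach is not made up. A row lasts 1/12 s, in which the tool goes at most 41.7 mm and 7.16 degrees, less where a joint would pass 70% of its speed; a pose out of reach is approached as far as the arm can. A call with a gripper value outside its range is refused whole. "claw" is the opening, from 0 (shut) to 1 (fully open), set as the call begins (left out, the last holds). The fingers move at their own pace and stop on an object; the grip force is fixed at half the most. Time passes only in rows, so rows that do not move let the fingers close. It gives the time, the measured TCP pose, the force, the opening and the grip force at its end, in the units of the state.
- bot.sense(): the state, without advancing time (a new reading comes with each control period).
- bot.get_image(name): name is "scene" or "side" or "wrist"; returns a dict with "color" (420x560x3 uint8, red, green, blue), "fovy" (degrees; the focal length in pixels is half the picture's height over the tangent of half this angle, whatever the lens; pixels are square), "cx", "cy" (the principal point, pixels), "T" (4x4, takes a point from camera to world coordinates); the wrist camera has in their place "T_tool_cam" (4x4, takes a point from camera to tool coordinates, whose origin is the TCP and whose axes are the flange's). Camera axes: x right, y up, looking along -z (the intrinsics and any distortion apply to the point x, -y, -z); pixel columns grow to the right and rows downward; lengths in m; the calibration is good to about 2 mm. A picture is of the moment at which its call begins: read the wrist's pose just before it. There is no depth.
- bot.finish_job(): hands the job in; it is judged then, once.
The state is a dict: "time_s": time; "joints": joint angles; "joint_vel": joint speeds; "tau": joint torques, N m; "position": TCP position; "orientation": TCP orientation; "wrist_force": force on the tool from outside, world axes, zero at the start; "moment": the same for the moment, N m; "finger_gap": finger opening in m; "grip_force": force on a finger pad.
Only numpy, scipy, OpenCV 4.12 (cv2) and the standard library are available. Lean on these libraries where they do the work, as an engineer would, in place of code of your own. Each camera call takes 0.05 s, during which the arm holds its last target. There are 200 camera calls.

### The job

Take the flat aluminium guide plate off its rubber rests, tip it so that it goes lengthwise and edge-on into the narrow sloping slot of the plate holder, and press it gently fully home, until the sensing plunger at the inner end of the slot is pushed right in. Let go, leaving the plate lying in the slot with the plunger still pushed in. Do not force the plate or the holder, and leave the two bottles and the small block where they stand.

Things in the scene. Friction and masses are not known exactly. Their poses are not given: they have to be found in the camera images.
- plate_c (a point): Centre of the loose guide plate: aluminium, 130 (its x) x 52 (y) x 8 mm (z), 0.15 kg, three dark discs drawn on it; either end and face may go first. It starts flat on two rubber bars, its underside 28 mm above the table; the bars lie 42 mm either side of the middle, 36 mm wide, so its long edges overhang 8 mm. Hold it across its width.
- rest: Fixed white drying rest, a 190 x 150 x 6 mm slab lying on the table; origin at the middle of its underside, x along its length (roughly along the plate). It carries the two rubber bars, each 22 mm high and 14 mm thick.
- slot: Sloping slot, fixed, blue top. Origin: middle of its floor at the open mouth, 145 mm above the table. x points out of the mouth, 35 degrees upwards, roughly away from the robot; y across; z square to the floor, up. The plate goes in along -x, down towards the robot, its centre at y = 0, z = 4 mm. Opening 56 mm (y) x 11 mm (z 0 to 11).
- slot_roller (a point): Top middle of a dark box (22 x 36 mm) on the slot's blue top, 30 mm inside the mouth and 27 mm above the slot's floor. The sprung roller in it rubs on the plate: felt as a step, then a drag of roughly 3 to 15 N, which keeps the plate where it is left.
- slot_tail (a point): Middle of the slot's floor at its lower end, 150 mm inside the mouth. Outside, the slot is 66 mm wide and reaches 6 mm below and 15 mm above its floor; the mouth's four lips flare outwards for 8 mm. Nothing else stands beyond the mouth.
- plunger (a joint): Plunger in the middle of the slot's inner end: metres pushed in, 0 = out, 0.008 = right in (hard stop), spring 0.5 to 2.5 N. The plate meets it 92 to 108 mm inside the mouth (differs each time, not visible) and, home, stands 14 to 30 mm proud of the mouth. Its rod ends in a 12 mm red ball below the slot's lower end.
- stand: The whole fixed holder: two posts under the slot on a steel foot 200 x 130 x 12 mm; origin on the table, 50 mm horizontally behind the mouth (towards the slot's lower end), x horizontal, the way the mouth looks.
- bottle_a_c (a point): Centre of a closed blue bottle, 38 mm in diameter, 110 mm high, standing loose between the holder and the rest.
- bottle_b_c (a point): Centre of a second such bottle.
- block_c (a point): Centre of a loose aluminium spacer block, 60 x 25 x 18 mm, nearer the robot.
Mind the look-alikes: they are no part of the job. What is shaped like the part that bears plate_c but brown is not meant.

How it is judged:
At the end, for the whole second after the job is handed in: The plate lies at rest in the slot, lengthwise (within 5 degrees) and centred (within 6 mm), its centre at least 25 mm inside the mouth, and it keeps the plunger pushed in by more than 5 of its 8 mm (value of joint plunger above 0.005 m and x of plate_c in the frame of slot below -0.025 m and y of plate_c in the frame of slot between -0.006 and 0.006 m and z of plate_c in the frame of slot between 0.001 and 0.01 m and angle between the x axis of plate_c and the x axis of slot, either way round below 0.09 rad and linear speed of plate below 0.02 m/s); the robot touches nothing.
It fails at once if a bottle or the block is disturbed (moved more than 30 mm or a bottle tipped) (distance of any of bottle_a_c, bottle_b_c, block_c from where it was at the start of the episode above 0.03 m or angle between any of bottle_a_c, bottle_b_c's own z axis and vertical above 0.3 rad).
It fails at once if the plate is forced against the holder, or the robot presses on the holder, with more than 40 N (contact force between any of plate, the arm, the fingers and stand above 40 N).
It also fails if it takes over 51 s, if anything falls off the work surface, if the arm or the gripper's body presses on something with over 40 N, if the wrist force passes 120 N, or if a joint passes its speed limit or range.

## Working session

There is one attempt and no reset: what is moved stays moved. The work goes in short steps, Python scripts to look and compute and a tool call to move; the robot and the scene stay as the last step left them, time stands still between calls to the robot, and variables do not carry over. Pictures are saved under pics/ and viewed, at most 10 in all, crops included, and the job is handed in when it is done.

Besides the shell and the picture viewer there is one more tool, called by a JSON object that holds its "api" and its "payload", one argument or row to a line. play_rows: Moves the arm, as the interface text tells. Its arguments: {"type":"object","properties":{"moves":{"type":"array","items":{"type":"array","items":{"type":"array","items":{"type":"number"}}}},"claw":{"type":"number"}},"required":["moves"]}

```bash
mkdir -p pics; ls; python3 - <<'E'
from rig import bot
import cv2,pickle
s=bot.sense(); print(s)
d={}
for n in("scene","side","wrist"):
    im=bot.get_image(n); d[n]=im
    cv2.imwrite(f"pics/{n}0.png",im["color"][:,:,::-1])
    print(n,{k:v for k,v in im.items() if k!="color"})
pickle.dump((s,d),open("d0.pkl","wb"))
E
```

```text
pics
{'time_s': 0.0, 'joints': array([ 1.13731255,  0.70709907, -0.02762369,  1.48500738,  0.02198956,
        0.95093239, -0.07547406]), 'joint_vel': array([ 3.51089423e-04,  9.10909254e-04, -8.85273325e-04,  1.92498562e-03,
        1.25840045e-04,  4.78519032e-05,  1.43602198e-03]), 'tau': array([-6.97038631e-04, -8.83192420e+01,  1.23435840e+00, -2.36164480e+01,
        1.68694812e-02,  6.54021787e-03, -3.46779450e-05]), 'position': array([ 0.21946197, -0.53119165,  0.24982768]), 'orientation': array([ 9.80871846e-01,  1.94653779e-01, -1.24026525e-04, -5.58461621e-04]), 'wrist_force': array([-0.15750134,  0.44799712, -0.45145607]), 'moment': array([-0.01235617,  0.02386978, -0.0052372 ]), 'grip_force': 0.0, 'finger_gap': 0.08517452156482544}
scene {'fovy': 54.124940199046776, 'cx': 277.96957621725176, 'cy': 214.28246496221922, 'T': array([[-0.27911042, -0.68894701,  0.66891658,  1.21620357],
       [ 0.96019012, -0.19189185,  0.20300849,  0.10303315],
       [-0.01150246,  0.69894888,  0.71507913,  0.82461989],
       [ 0.        ,  0.        ,  0.        ,  1.        ]])}
side {'fovy': 55.10196858361015, 'cx': 280.72921191740267, 'cy': 209.61531912923223, 'T': array([[-0.83978568,  0.39425373, -0.37326132,  0.26228355],
       [-0.54276969, -0.62573644,  0.56022761,  0.35975777],
       [-0.01269139,  0.67306605,  0.73947347,  0.7111874 ],
       [ 0.        ,  0.        ,  0.        ,  1.        ]])}
wrist {'fovy': 59.440490760278855, 'cx': 280.88469503587464, 'cy': 208.91605055470075, 'T_tool_cam': array([[-1.34613072e-03,  9.49593251e-01,  3.13481809e-01,
         8.00221476e-02],
       [ 9.99999079e-01,  1.22372711e-03,  5.87231754e-04,
         7.80994248e-04],
       [ 1.74015122e-04,  3.13482311e-01, -9.49594024e-01,
        -1.23435844e-01],
       [ 0.00000000e+00,  0.00000000e+00,  0.00000000e+00,
         1.00000000e+00]])}
```

View pics/scene0.png

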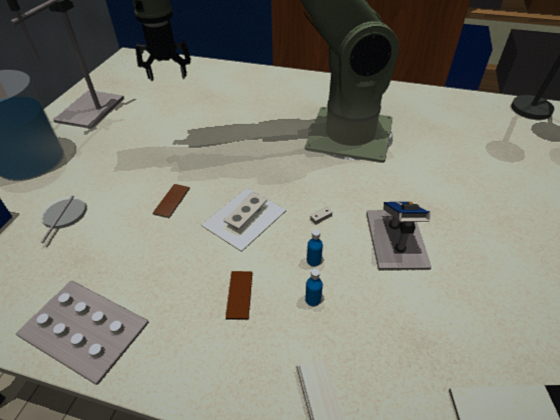

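View pics/side0.png

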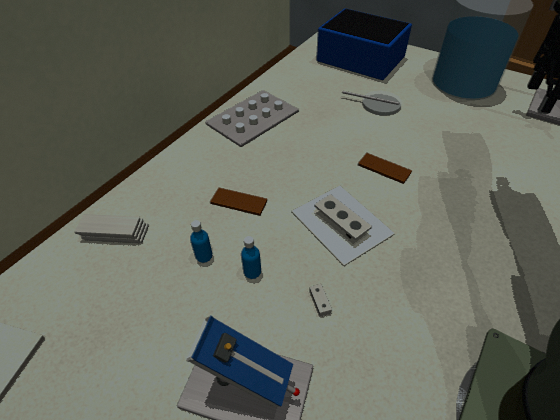

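```bash
cat > h.py <<'E'
import numpy as np,cv2,pickle
from scipy.spatial.transform import Rotation as R
from scipy.optimize import least_squares
def camT(im,s=None):
    if "T" in im: return im["T"]
    W=np.eye(4);W[:3,:3]=R.from_quat(s["orientation"]).as_matrix();W[:3,3]=s["position"];return W@im["T_tool_cam"]
def f(im): return im["color"].shape[0]/2/np.tan(np.radians(im["fovy"])/2)
def proj(P,im,T):
    c=(np.atleast_2d(P)-T[:3,3])@T[:3,:3]
    return np.c_[im["cx"]+f(im)*c[:,0]/-c[:,2], im["cy"]-f(im)*c[:,1]/-c[:,2]]
def hit(uv,z,im,T):
    uv=np.atleast_2d(uv).astype(float)
    d=np.c_[(uv[:,0]-im["cx"])/f(im),-(uv[:,1]-im["cy"])/f(im),-np.ones(len(uv))]@T[:3,:3].T
    return T[:3,3]+d*((z-T[2,3])/d[:,2])[:,None]
def slotpts(p,yaw,L): # slot-frame points -> world ; x out of mouth, 35deg up
    M=R.from_euler('z',yaw).as_matrix()@R.from_euler('y',-35,degrees=True).as_matrix()
    return np.array([p[0],p[1],0.145])+np.atleast_2d(L)@M.T
E
python3 - <<'E'
from h import *
s,d=pickle.load(open("d0.pkl","rb"))
np.set_printoptions(precision=4,suppress=True)
for n,uv in(("scene",[(256,200),(246,212),(236,224)]),("side",[(330,204),(342,215),(356,226)])):
    print(n,hit(uv,.036,d[n],d[n]["T"]))
for n,uv in(("scene",[(315,262),(314,301),(321,215)]),("side",[(251,276),(203,260),(320,302)])):
    print("bottles foot, block",hit(uv,.0,d[n],d[n]["T"]))
print("foot corners",hit([(179,404),(211,343),(313,363),(300,420)],.012,d["side"],d["side"]["T"]),hit([(367,210),(415,211),(429,268),(381,269)],.012,d["scene"],d["scene"]["T"]))
a=d["side"]["color"][305:410,170:320];b=d["scene"]["color"][190:280,360:440]
a=cv2.resize(a,None,fx=5,fy=5,interpolation=3)
cv2.imwrite("pics/crop1.png",a[:,:,::-1]); print(a.shape)
E
```

```text
scene [[ 0.4416 -0.1952  0.036 ]
 [ 0.4934 -0.2065  0.036 ]
 [ 0.5424 -0.2171  0.036 ]]
side [[ 0.517  -0.2266  0.036 ]
 [ 0.4784 -0.2111  0.036 ]
 [ 0.438  -0.1987  0.036 ]]
bottles foot, block [[ 0.581   0.0056 -0.    ]
 [ 0.6929  0.0282  0.    ]
 [ 0.4152 -0.0144  0.    ]]
bottles foot, block [[ 0.5722  0.0107  0.    ]
 [ 0.6832  0.0332  0.    ]
 [ 0.4218 -0.0133  0.    ]]
foot corners [[0.5226 0.2801 0.012 ]
 [0.5448 0.1713 0.012 ]
 [0.3715 0.1036 0.012 ]
 [0.3436 0.1938 0.012 ]] [[0.3735 0.1064 0.012 ]
 [0.3419 0.2347 0.012 ]
 [0.5331 0.2783 0.012 ]
 [0.5678 0.1664 0.012 ]]
(525, 750, 3)
```

View pics/crop1.png

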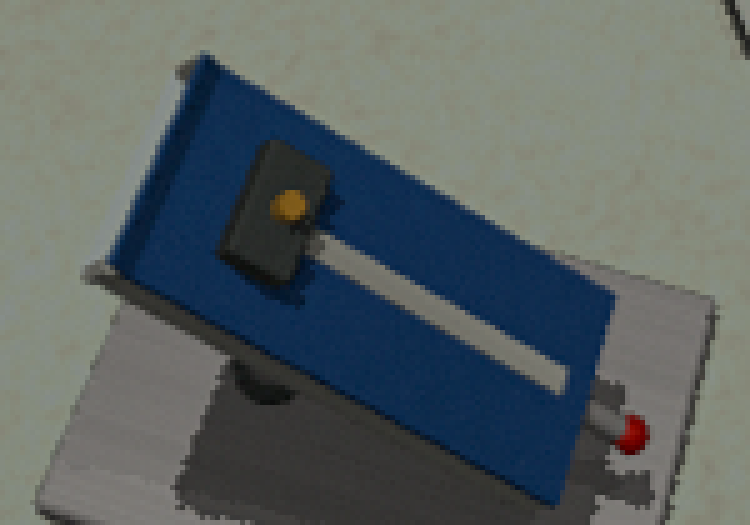

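```bash
python3 - <<'E'
from h import *
np.set_printoptions(precision=4,suppress=True)
s,d=pickle.load(open("d0.pkl","rb"))
im=d["side"]
px=np.array([(615,296),(556,505),(277,211)])/5+[170,305]
# left (+y) when looking out; right edge in picture top = -y
L=np.array([(-.15,-.033,.015),(-.15,.033,.015),(-.03,0,.027)])
r=least_squares(lambda q:(proj(slotpts(q[:2],q[2],L),im,im["T"])-px).ravel(),[.5,.2,.23])
print(r.x,r.fun)
q=r.x
c=lambda P:(proj(slotpts(q[:2],q[2],P),im,im["T"])-[170,305])*5
print("mouth top/flare",c([(0,-.033,.015),(0,.033,.015),(-.008,-.033,.015),(-.008,.033,.015),(.008,-.033,.015)]))
print("tail pt",slotpts(q[:2],q[2],[(-.15,0,0)]))
# rough plate
E
```

```text
[0.5054 0.2133 0.2918] [-0.3976 -0.38   -0.0994  0.3761  0.4562  0.0027]
mouth top/flare [[218.6677  69.874 ]
 [127.1414 280.6426]
 [241.0012  82.573 ]
 [151.5085 293.512 ]
 [196.1772  57.0858]]
tail pt [[0.3877 0.178  0.059 ]]
```

{"api": "play_rows", "payload": {
  "moves": [
    [[32,-16,0,0],[32,-16,0,0],[32,-16,0,0],[32,-16,0,0],[32,-16,0,0]]
  ],
  "claw": 1
}}

```text
time_s: 0.57
position: [0.3377, -0.3949, 0.2502]
orientation: [0.981, 0.195, -0.0, -0.0]
wrist_force: [0.5, -0.3, -0.1]
finger_gap: 0.0857
grip_force: 0.0
```

{"api": "play_rows", "payload": {
  "moves": [
    [[32,-16,0,0],[32,-16,0,0],[32,-16,0,0],[32,-16,0,0],[32,-16,0,0]]
  ]
}}

```text
time_s: 0.98
position: [0.4551, -0.2598, 0.2502]
orientation: [0.981, 0.195, -0.0, -0.0]
wrist_force: [1.2, -0.6, 0.6]
finger_gap: 0.0853
grip_force: 0.0
```

{"api": "play_rows", "payload": {
  "moves": [
    [[32,-15,0,0.11],[32,-15,0,0.11],[0,0,0,0.11],[0,0,0,0.11],[0,0,0,0.11]]
  ]
}}

```text
time_s: 1.4
position: [0.5048, -0.2114, 0.25]
orientation: [0.997, -0.081, -0.0, -0.0]
wrist_force: [-0.5, 0.3, 0.1]
finger_gap: 0.085
grip_force: 0.0
```

{"api": "play_rows", "payload": {
  "moves": [
    [[0,0,0,0.11],[0,0,0,0]]
  ]
}}

```text
time_s: 1.57
position: [0.5046, -0.2117, 0.2501]
orientation: [0.991, -0.136, -0.0, -0.0]
wrist_force: [0.2, 0.7, 1.1]
finger_gap: 0.0856
grip_force: 0.0
```

```bash
python3 - <<'E'
from rig import bot
import cv2,pickle
s=bot.sense(); im=bot.get_image("wrist")
print(s["time_s"],s["position"],s["orientation"],s["joints"])
pickle.dump((s,im),open("w1.pkl","wb")); cv2.imwrite("pics/w1.png",im["color"][:,:,::-1])
E
```

```text
1.5667 [ 0.5046477  -0.21166664  0.25009412] [ 9.90662342e-01 -1.36338000e-01 -2.72617019e-04 -2.99765167e-06] [ 0.20947059  0.67912803  0.24675999  1.59246354 -0.19773602  0.89514089
 -1.31656832]
```

View pics/w1.png

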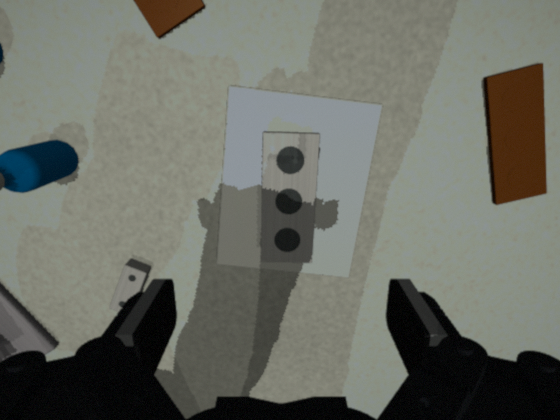

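```bash
python3 - <<'E'
from h import *
np.set_printoptions(precision=4,suppress=True)
s,im=pickle.load(open("w1.pkl","rb"));T=camT(im,s)
p=hit([(290.5,160),(289,202),(287,240)],.036,im,T);print(p)
c=hit([(264,132),(319,133),(312,263),(261,261)],.036,im,T);print(c,c.mean(0))
v=p[0]-p[2];print("yaw",np.arctan2(v[1],v[0]))
for a,b in((0,3),(1,2)):
    v=c[a]-c[b];print(np.arctan2(v[1],v[0]),np.linalg.norm(v))
rv=R.from_quat(s["orientation"]).as_matrix()
print("disc1/centre in tool mm",((p-s["position"])@rv*1000))
x=rv[:,0];print("toolyaw",np.arctan2(x[1],x[0]))
E
```

```text
[[ 0.5181 -0.2255  0.036 ]
 [ 0.4792 -0.2134  0.036 ]
 [ 0.4416 -0.201   0.036 ]]
[[ 0.5492 -0.2092  0.036 ]
 [ 0.5349 -0.2568  0.036 ]
 [ 0.4104 -0.2187  0.036 ]
 [ 0.4266 -0.1695  0.036 ]] [ 0.4803 -0.2135  0.036 ]
yaw -0.3100103493187461
-0.31288242972920416 0.12894123445181693
-0.29692949464270524 0.13022805792289419
disc1/centre in tool mm [[ 16.8108   9.673  214.0857]
 [-23.8833   8.5118 214.1077]
 [-63.4269   6.7444 214.1289]]
toolyaw -0.27352792603652604
```

{"api": "play_rows", "payload": {
  "moves": [
    [[0,0,0,0.035],[17,9,30,0],[0,0,38,0],[0,0,38,0],[0,0,38,0]]
  ]
}}

```text
time_s: 2.03
position: [0.518, -0.2256, 0.1047]
orientation: [0.989, -0.149, 0.0, -0.0]
wrist_force: [1.4, -0.6, -1.1]
finger_gap: 0.0853
grip_force: 0.0
```

{"api": "play_rows", "payload": {
  "moves": [
    [[0,0,34,0],[0,0,25,0],[0,0,15,0],[0,0,0,0]]
  ]
}}

```text
time_s: 2.37
position: [0.5169, -0.225, 0.0294]
orientation: [0.989, -0.149, -0.002, -0.001]
wrist_force: [-1.7, -0.4, -0.1]
finger_gap: 0.0854
grip_force: 0.0
```

{"api": "play_rows", "payload": {
  "moves": [
    [[0,0,0,0],[0,0,0,0],[0,0,0,0],[0,0,0,0],[0,0,0,0]]
  ],
  "claw": 0.6
}}

```text
time_s: 2.78
position: [0.5187, -0.2261, 0.0337]
orientation: [0.989, -0.151, 0.001, 0.0]
wrist_force: [-2.1, -1.4, 8.2]
finger_gap: 0.0518
grip_force: 19.0
```

{"api": "play_rows", "payload": {
  "moves": [
    [[-0.5,0,-11,0],[-2,0,-10.5,0],[-3.5,0,-10.5,0],[-4.5,0,-10,0],[-5.5,0,-9,0]]
  ]
}}

```text
time_s: 3.2
position: [0.5027, -0.2206, 0.0849]
orientation: [0.989, -0.151, 0.0, -0.0]
wrist_force: [0.1, -1.0, -1.5]
finger_gap: 0.0515
grip_force: 18.5
```

```bash
python3 - <<'E'
from rig import bot
import cv2,pickle,numpy as np
s=bot.sense(); im=bot.get_image("side"); i2=bot.get_image("wrist")
print(s["time_s"],s["position"],s["grip_force"],s["wrist_force"])
pickle.dump((s,im,i2),open("t1.pkl","wb")); a=cv2.resize(im["color"][150:270,260:430],None,fx=3,fy=3,interpolation=3)
b=cv2.resize(i2["color"],None,fx=.5,fy=.5); c=np.zeros((360,800,3),np.uint8);c[:,:510]=a;c[:210,520:800]=b
cv2.imwrite("pics/t1.png",c[:,:,::-1])
E
```

```text
3.2 [ 0.50265429 -0.22063531  0.08490138] 18.451310098171234 [ 0.10216627 -0.99845703 -1.53292964]
```

View pics/t1.png

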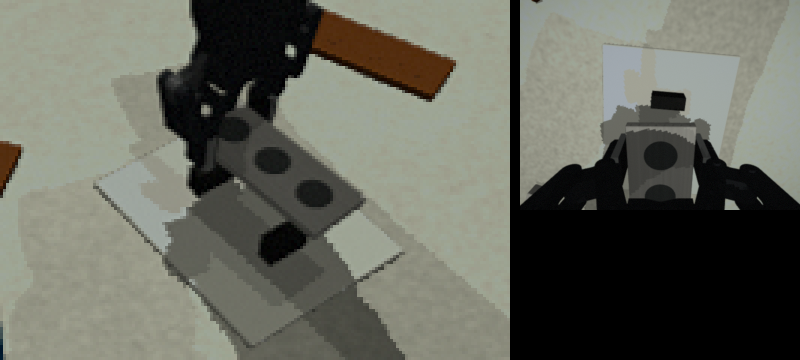

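```bash
cat >> h.py <<'E'
def platefit(px,im,T,s,offs=(.040,0,-.040)):
    W=R.from_quat(s["orientation"]).as_matrix(); yaw=np.arctan2(W[1,0],W[0,0])
    def pts(q):
        M=R.from_euler('z',yaw).as_matrix()@R.from_euler('y',-q[0]).as_matrix()
        return np.array(s["position"])+(np.array([[o-q[1],q[2],.004] for o in offs]))@M.T
    r=least_squares(lambda q:(proj(pts(q),im,T)-px).ravel(),[.5,.04,0],x_scale=[.1,.01,.01])
    return np.degrees(r.x[0]),r.x[1:]*1000,r.fun
E
python3 - <<'E'
from h import *
np.set_printoptions(precision=4,suppress=True)
s,im,i2=pickle.load(open("t1.pkl","rb"))
px=np.array([(235,128),(272,160),(314,193)])/3+[260,150]
print(platefit(px,im,im["T"],s))
# wrist: disc1 and disc2 centre
pw=np.array([(660-520,155),(660-520,194)])*2
print(platefit(pw,i2,camT(i2,s),s,offs=(.04,0)))
E
```

```text
(np.float64(2.358888281236637), array([43.3824, -0.1589]), array([-0.7065, -0.1442,  0.3371, -0.0732,  0.3461,  0.1718]))
(np.float64(4.6101269553862565), array([38.4308, -0.4538]), array([-0.1102, -0.0002,  0.1226,  0.0003]))
```

{"api": "play_rows", "payload": {
  "moves": [
    [[5.5,0,9,0],[4.5,0,10,0],[3.5,0,10.5,0],[2,0,10.5,0],[0.5,0,11,0]]
  ]
}}

```text
time_s: 3.72
position: [0.5183, -0.226, 0.0306]
orientation: [0.989, -0.151, -0.0, 0.0]
wrist_force: [-1.9, 1.2, 26.7]
finger_gap: 0.0516
grip_force: 23.2
```

{"api": "play_rows", "payload": {
  "moves": [
    [[0,0,1,0],[0,0,0,0],[0,0,0,0]]
  ],
  "claw": 0.608
}}

```text
time_s: 3.97
position: [0.5177, -0.2257, 0.0306]
orientation: [0.989, -0.151, -0.001, -0.0]
wrist_force: [-0.2, -2.9, -3.8]
finger_gap: 0.0516
grip_force: 5.0
```

{"api": "play_rows", "payload": {
  "moves": [
    [[0,0,0,0],[0,0,0,0]]
  ],
  "claw": 0.6093
}}

```text
time_s: 4.13
position: [0.5179, -0.2257, 0.0312]
orientation: [0.989, -0.151, -0.0, 0.0]
wrist_force: [-2.4, -3.2, -1.5]
finger_gap: 0.0517
grip_force: 2.3
```

{"api": "play_rows", "payload": {
  "moves": [
    [[0,0,-6,0],[-1,0,-7,0],[-2,0,-7,0]]
  ]
}}

```text
time_s: 4.38
position: [0.5155, -0.2245, 0.0523]
orientation: [0.989, -0.151, 0.0, -0.0]
wrist_force: [-0.2, -0.7, -0.4]
finger_gap: 0.0522
grip_force: 0.0
```

```bash
cat > tilt.py <<'E'
from rig import bot
from h import *
import sys
# find dark discs on the plate in the side view by blob centroid near prediction for a range of tilts
s=bot.sense(); im=bot.get_image("side"); n=sys.argv[1]
pickle.dump((s,im),open(n+".pkl","wb"))
W=R.from_quat(s["orientation"]).as_matrix(); yaw=np.arctan2(W[1,0],W[0,0])
g=cv2.GaussianBlur(cv2.cvtColor(im["color"],cv2.COLOR_RGB2GRAY),(0,0),1).astype(float)
def samp(P):
    u=proj(P,im,im["T"]).astype(np.float32); return cv2.remap(g.astype(np.float32),u[:,0].reshape(-1,1),u[:,1].reshape(-1,1),1).ravel()
o0=float(sys.argv[2]) if len(sys.argv)>2 else .04
a=np.linspace(0,2*np.pi,16,endpoint=False);best=[]
for t in np.arange(-10,70,1.):
  for o in np.arange(o0-.006,o0+.0061,.001):
    M=R.from_euler('z',yaw).as_matrix()@R.from_euler('y',-t,degrees=True).as_matrix()
    sc=0
    for c in(0,-.04):
        ins=np.c_[c-o+.006*np.cos(a),.006*np.sin(a),a*0+.004]; out=np.c_[c-o+.0145*np.cos(a),.0145*np.sin(a),a*0+.004]
        sc+=samp(s["position"]+out@M.T).mean()-samp(s["position"]+ins@M.T).mean()
    best.append((sc,t,o))
best.sort(reverse=True); print("score,tilt,offset",best[:4], best[30]); print(s["time_s"],s["position"],"yaw",yaw,s["wrist_force"],s["grip_force"])
E
python3 tilt.py t2
```

```text
score,tilt,offset [(np.float32(57.492126), np.float64(15.0), np.float64(0.04200000000000001)), (np.float32(57.41266), np.float64(15.0), np.float64(0.04300000000000001)), (np.float32(57.403442), np.float64(14.0), np.float64(0.04300000000000001)), (np.float32(57.318054), np.float64(16.0), np.float64(0.04200000000000001))] (np.float32(53.93695), np.float64(16.0), np.float64(0.04000000000000001))
4.3833 [ 0.51553354 -0.22448551  0.05229039] yaw -0.3029132237583621 [-0.19199093 -0.70410157 -0.37183542] 0.0
```

{"api": "play_rows", "payload": {
  "moves": [
    [[-2,0,-6,0],[-2.5,0,-6,0],[-2.5,0,-6,0],[-3,0,-6,0],[-3,0,-5,0]]
  ],
  "claw": 0.609
}}

```text
time_s: 4.85
position: [0.5027, -0.2207, 0.081]
orientation: [0.989, -0.151, 0.0, -0.0]
wrist_force: [-0.4, 0.4, -0.0]
finger_gap: 0.0521
grip_force: 0.0
```

```bash
python3 tilt.py t3
```

```text
score,tilt,offset [(np.float32(50.003174), np.float64(39.0), np.float64(0.04100000000000001)), (np.float32(49.97278), np.float64(38.0), np.float64(0.04100000000000001)), (np.float32(49.927307), np.float64(39.0), np.float64(0.04000000000000001)), (np.float32(49.79663), np.float64(38.0), np.float64(0.04000000000000001))] (np.float32(47.379456), np.float64(35.0), np.float64(0.04300000000000001))
4.85 [ 0.50266166 -0.22073046  0.08104963] yaw -0.30313717185420364 [-0.38233581  0.41536202 -0.04689103] 0.0
```

{"api": "play_rows", "payload": {
  "moves": [
    [[1,0,1.5,0],[1,0,1.5,0],[0,0,0,0]]
  ]
}}

```text
time_s: 5.15
position: [0.5049, -0.2214, 0.0767]
orientation: [0.989, -0.151, -0.0, -0.0]
wrist_force: [-0.4, 0.4, -0.3]
finger_gap: 0.0525
grip_force: 0.0
```

{"api": "play_rows", "payload": {
  "moves": [
    [[0,0,0,0],[0,0,0,0],[0,0,0,0]]
  ],
  "claw": 0.59
}}

```text
time_s: 5.4
position: [0.5048, -0.2214, 0.0771]
orientation: [0.989, -0.151, -0.0, -0.0]
wrist_force: [-0.1, -0.3, -0.1]
finger_gap: 0.0504
grip_force: 0.0
```

```bash
python3 tilt.py t4
```

```text
score,tilt,offset [(np.float32(51.556274), np.float64(33.0), np.float64(0.04100000000000001)), (np.float32(51.408936), np.float64(34.0), np.float64(0.04100000000000001)), (np.float32(51.17865), np.float64(34.0), np.float64(0.04000000000000001)), (np.float32(51.049255), np.float64(35.0), np.float64(0.04000000000000001))] (np.float32(48.461), np.float64(38.0), np.float64(0.04000000000000001))
5.4 [ 0.50476417 -0.22141417  0.07714917] yaw -0.30321177065644267 [-0.05824668 -0.3098853  -0.12359557] 0.0
```

```bash
python3 - <<'E'
from h import *
from rig import bot
s,im=pickle.load(open("t4.pkl","rb")); i2=bot.get_image("wrist"); i3=bot.get_image("scene")
c=np.zeros((600,800,3),np.uint8)
c[:360,:480]=cv2.resize(im["color"][150:240,280:400],None,fx=4,fy=4,interpolation=3)
c[:210,490:770]=cv2.resize(i2["color"],None,fx=.5,fy=.5)
c[365:595,:320]=cv2.resize(i3["color"][158:204+12,210:290],(320,230),interpolation=3)
cv2.imwrite("pics/t4.png",c[:,:,::-1])
E
```

```text
(no output)
```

View pics/t4.png

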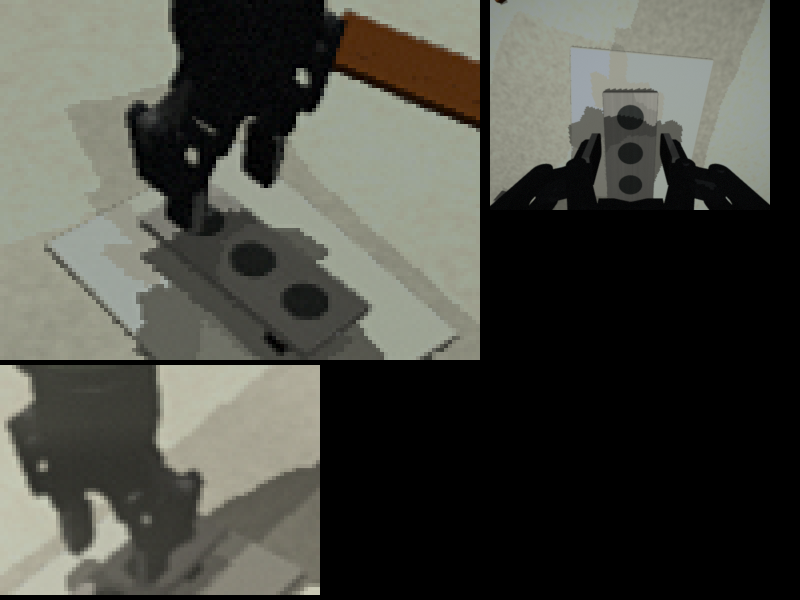

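```bash
python3 - <<'E'
from h import *
from rig import bot
np.set_printoptions(precision=1,suppress=True)
s=bot.sense(); im=bot.get_image("wrist"); T=camT(im,s)
g=cv2.cvtColor(im["color"],cv2.COLOR_RGB2GRAY); out=[]
for u,v in((280,234),(280,306),(278,368)):
    p=g[v-26:v+27,u-26:u+27]; m=(p<(p[26,26]*1.0+14)).astype(np.uint8); n,l,st,ce=cv2.connectedComponentsWithStats(m)
    k=l[26,26]; out.append(ce[k]+[u-26,v-26]); print(st[k,4],end=" ")
p=hit(out,.036,im,T); W=R.from_quat(s["orientation"]).as_matrix()
print(out,"\n",(p-s["position"])@W*1000)
E
```

```text
1467 1632 1361 [array([279.7, 240.1]), array([280.4, 306.3]), array([280.4, 369.1])] 
 [[ 10.3   0.3  41.3]
 [-26.7   0.5  41.3]
 [-66.7   0.5  41.3]]
```

{"api": "play_rows", "payload": {
  "moves": [
    [[0,0,0,0],[0,0,0,0],[13,0.4,15,0],[0,0,20,0],[0,0,10.5,0]]
  ],
  "claw": 0.8
}}

```text
time_s: 6.02
position: [0.5169, -0.2255, 0.0302]
orientation: [0.989, -0.151, -0.0, -0.0]
wrist_force: [0.0, 0.0, 0.2]
finger_gap: 0.0682
grip_force: 0.0
```

{"api": "play_rows", "payload": {
  "moves": [
    [[0,0,0,0],[0,0,0,0],[0,0,0,0],[0,0,0,0]]
  ],
  "claw": 0.6
}}

```text
time_s: 6.35
position: [0.5173, -0.2258, 0.0326]
orientation: [0.989, -0.151, 0.0, 0.0]
wrist_force: [0.0, -0.1, -1.6]
finger_gap: 0.0518
grip_force: 19.2
```

{"api": "play_rows", "payload": {
  "moves": [
    [[0,0,0,0],[0,0,0,0]]
  ],
  "claw": 0.607
}}

```text
time_s: 6.52
position: [0.5173, -0.2258, 0.0323]
orientation: [0.989, -0.151, 0.0, 0.0]
wrist_force: [-0.3, 0.7, -0.3]
finger_gap: 0.052
grip_force: 6.5
```

{"api": "play_rows", "payload": {
  "moves": [
    [[0,0,-4,0],[0,0,-4,0],[-1,0,-6,0],[-1,0,-6,0],[-1,0,-6,0]]
  ]
}}

```text
time_s: 6.93
position: [0.5142, -0.2248, 0.0586]
orientation: [0.989, -0.151, 0.0, -0.0]
wrist_force: [-0.0, -0.5, -1.8]
finger_gap: 0.0519
grip_force: 6.4
```

```bash
python3 - <<'E'
from rig import bot
from h import *
s=bot.sense(); im=bot.get_image("side"); i2=bot.get_image("wrist")
pickle.dump((s,im,i2),open("t5.pkl","wb"))
c=np.zeros((420,800,3),np.uint8)
c[:360,:480]=cv2.resize(im["color"][150:240,280:400],None,fx=4,fy=4,interpolation=3)
c[:,490:]=cv2.resize(i2["color"],None,fx=1,fy=1)[:,125:435]
cv2.imwrite("pics/t5.png",c[:,:,::-1])
E
python3 tilt.py t5s
```

```text
score,tilt,offset [(np.float32(71.75696), np.float64(17.0), np.float64(0.04000000000000001)), (np.float32(71.71423), np.float64(17.0), np.float64(0.04100000000000001)), (np.float32(71.71094), np.float64(18.0), np.float64(0.04000000000000001)), (np.float32(71.48743), np.float64(16.0), np.float64(0.04100000000000001))] (np.float32(67.18823), np.float64(15.0), np.float64(0.04300000000000001))
7.0333 [ 0.51449331 -0.22490213  0.05896194] yaw -0.30321229336454725 [ 0.11428004 -0.68727401 -0.12373534] 6.5066733956336975
```

View pics/t5.png

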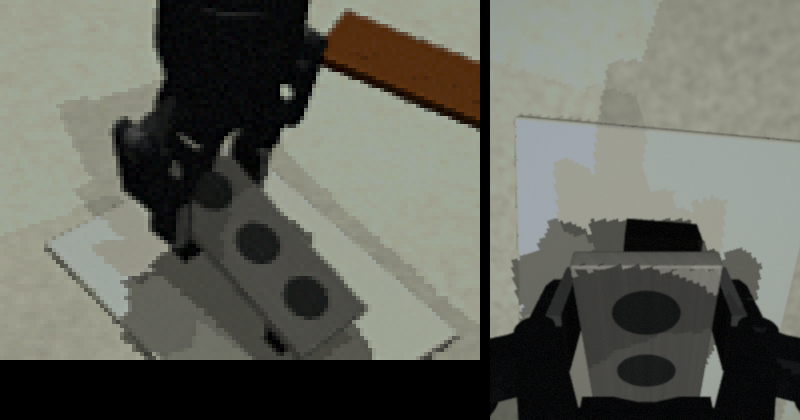

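{"api": "play_rows", "payload": {
  "moves": [
    [[-2,0,-5.5,0],[-2.5,0,-5.5,0],[-2.5,0,-5,0],[-3,0,-5,0],[-3,0,-4.5,0]]
  ]
}}

```text
time_s: 7.5
position: [0.5015, -0.2208, 0.0839]
orientation: [0.989, -0.151, 0.0, -0.0]
wrist_force: [0.2, 0.0, -1.9]
finger_gap: 0.052
grip_force: 6.5
```

```bash
python3 tilt.py t6
```

```text
score,tilt,offset [(np.float32(70.69116), np.float64(29.0), np.float64(0.04000000000000001)), (np.float32(70.40228), np.float64(30.0), np.float64(0.04000000000000001)), (np.float32(70.315125), np.float64(28.0), np.float64(0.04000000000000001)), (np.float32(70.20746), np.float64(29.0), np.float64(0.04100000000000001))] (np.float32(65.98004), np.float64(27.0), np.float64(0.038000000000000006))
7.5 [ 0.50154512 -0.22080723  0.08392577] yaw -0.3032258189327395 [ 0.22082524  0.01300522 -1.90689102] 6.542850583791733
```

{"api": "play_rows", "payload": {
  "moves": [
    [[0,0,0,0],[0,0,0,0],[0,0,0,0]]
  ],
  "claw": 0.608
}}

```text
time_s: 7.8
position: [0.5018, -0.2209, 0.0831]
orientation: [0.989, -0.151, -0.0, -0.0]
wrist_force: [-0.6, 0.2, -1.3]
finger_gap: 0.0519
grip_force: 3.2
```

```bash
python3 tilt.py t7
```

```text
score,tilt,offset [(np.float32(70.39197), np.float64(34.0), np.float64(0.04000000000000001)), (np.float32(70.355835), np.float64(35.0), np.float64(0.04000000000000001)), (np.float32(70.22443), np.float64(34.0), np.float64(0.04100000000000001)), (np.float32(70.14014), np.float64(35.0), np.float64(0.04100000000000001))] (np.float32(66.101746), np.float64(38.0), np.float64(0.04000000000000001))
7.8 [ 0.50181968 -0.2208758   0.08309589] yaw -0.30320283399454884 [-0.60504789  0.23201168 -1.26104017] 3.244755081832409
```

{"api": "play_rows", "payload": {
  "moves": [
    [[0,0,0,0],[0,0,0,0],[0,0,-10,0],[0,0,-20,0],[0,0,-30,0]]
  ],
  "claw": 0.585
}}

```text
time_s: 8.27
position: [0.5011, -0.2206, 0.1431]
orientation: [0.989, -0.151, -0.001, -0.0]
wrist_force: [0.1, 0.9, -2.1]
finger_gap: 0.051
grip_force: 52.0
```

{"api": "play_rows", "payload": {
  "moves": [
    [[0,0,-35,0],[0,0,-35,0],[0,0,-35,0],[0,0,-25,0],[0,0,-10,0]]
  ]
}}

```text
time_s: 8.68
position: [0.5023, -0.2213, 0.2876]
orientation: [0.989, -0.151, 0.002, 0.001]
wrist_force: [-0.3, 0.0, -2.1]
finger_gap: 0.051
grip_force: 52.1
```

{"api": "play_rows", "payload": {
  "moves": [
    [[-1,-15,0,0],[-3,-30,0,0],[-3,-38,0,0],[-3,-38,0,0],[-3,-38,0,0]]
  ]
}}

```text
time_s: 9.1
position: [0.5369, -0.0636, 0.2841]
orientation: [0.988, -0.151, 0.0, -0.0]
wrist_force: [1.5, -0.2, -1.9]
finger_gap: 0.051
grip_force: 52.1
```

{"api": "play_rows", "payload": {
  "moves": [
    [[-3,-38,0,0],[-3,-38,0,0],[-3,-38,0,0],[-3,-38,0,0],[-3,-38,0,0]]
  ]
}}

```text
time_s: 9.52
position: [0.5792, 0.1225, 0.2842]
orientation: [0.989, -0.151, 0.0, -0.0]
wrist_force: [0.2, -0.6, -1.4]
finger_gap: 0.0508
grip_force: 52.1
```

{"api": "play_rows", "payload": {
  "moves": [
    [[-3,-38,0,0],[-3,-38,0,0],[-3,-30,0,0],[-2,-18,0,0],[0,0,0,-0.1]]
  ]
}}

```text
time_s: 9.93
position: [0.6051, 0.2467, 0.283]
orientation: [0.995, -0.1, -0.001, -0.001]
wrist_force: [-0.0, 1.0, -2.1]
finger_gap: 0.0508
grip_force: 52.1
```

{"api": "play_rows", "payload": {
  "moves": [
    [[0,0,0,-0.1],[0,0,0,-0.1],[0,0,0,-0.1],[0,0,0,-0.1],[0,0,0,-0.095]]
  ]
}}

```text
time_s: 10.35
position: [0.6057, 0.242, 0.2841]
orientation: [0.989, 0.148, 0.0, 0.0]
wrist_force: [0.8, -0.2, -1.7]
finger_gap: 0.0508
grip_force: 52.1
```

{"api": "play_rows", "payload": {
  "moves": [
    [[0,0,20,0],[0,0,30,0],[0,0,9,0],[0,0,0,0]]
  ]
}}

```text
time_s: 10.68
position: [0.605, 0.2418, 0.2229]
orientation: [0.989, 0.145, -0.002, 0.0]
wrist_force: [-0.2, -1.4, -1.3]
finger_gap: 0.0514
grip_force: 52.1
```

```bash
python3 - <<'E'
from rig import bot
from h import *
s=bot.sense(); a=bot.get_image("side"); b=bot.get_image("scene")
pickle.dump((s,a,b),open("m1.pkl","wb")); print(s["position"],s["orientation"])
c=np.zeros((600,800,3),np.uint8)
c[:,:500]=cv2.resize(a["color"][270:420,150:275],None,fx=4,fy=4,interpolation=3)
x=cv2.resize(b["color"][165:255,375:450],None,fx=4,fy=4,interpolation=3)
c[:360,500:800]=x
cv2.imwrite("pics/m1.png",c[:,:,::-1])
E
python3 tilt.py m1t
```

```text
[0.60502372 0.24182741 0.22294668] [ 9.89387371e-01  1.45291311e-01 -1.68557819e-03  4.72648195e-04]
score,tilt,offset [(np.float32(125.13751), np.float64(35.0), np.float64(0.04000000000000001)), (np.float32(124.862854), np.float64(34.0), np.float64(0.04000000000000001)), (np.float32(124.599976), np.float64(36.0), np.float64(0.04000000000000001)), (np.float32(124.0838), np.float64(33.0), np.float64(0.04000000000000001))] (np.float32(119.672485), np.float64(26.0), np.float64(0.04000000000000001))
10.7833 [0.60617114 0.2422094  0.2256485 ] yaw 0.2917090195762166 [-0.22970381 -0.02102289 -0.35348594] 52.09908664226532
```

View pics/m1.png

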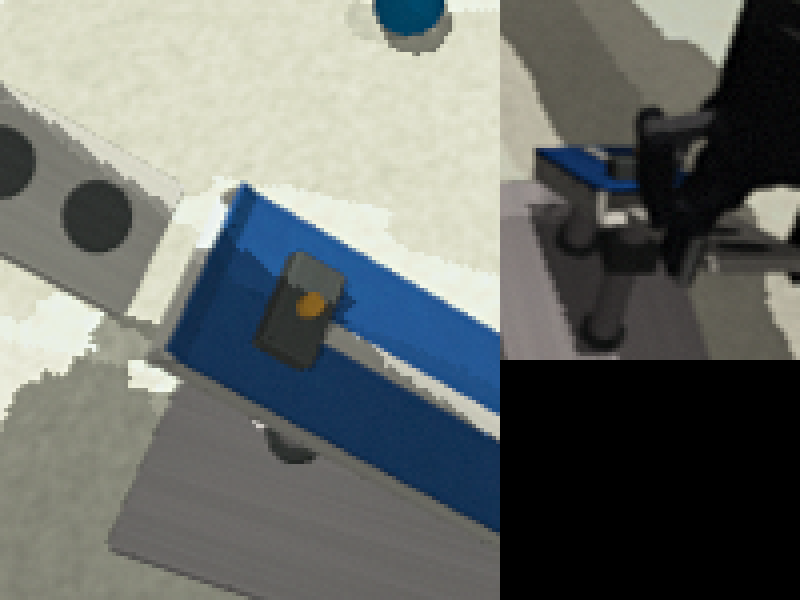

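```bash
python3 - <<'E'
from h import *
np.set_printoptions(precision=1,suppress=True)
s,im=pickle.load(open("m1t.pkl","rb"))
W=R.from_quat(s["orientation"]).as_matrix(); yaw=np.arctan2(W[1,0],W[0,0])
M=R.from_euler('z',yaw).as_matrix()@R.from_euler('y',-35,degrees=True).as_matrix()
c=lambda P:(proj(P,im,im["T"])-[150,270])*4
pl=s["position"]+np.array([(-.105,-.026,.004),(-.105,.026,.004),(-.04,0,.004),(-.08,0,.004)])@M.T
print("plate",c(pl), "seen (182,188)(128,318) disc (97,215)")
q=[.5054,.2133,.2918]
P=np.array([(.011,-.018,0),(-.011,-.018,0),(-.011,.018,0),(.011,.018,0)])+[-.03,0,.027]
print("box",c(slotpts(q[:2],q[2],P)))
print("blue at x=0, x=-.1",c(slotpts(q[:2],q[2],[(0,-.033,.015),(0,.033,.015),(-.1,-.033,.015),(-.1,.033,.015)])))
# pose of plate in slot frame
Ms=R.from_euler('z',q[2]).as_matrix()@R.from_euler('y',-35,degrees=True).as_matrix()
print("TCP in slot mm",(s["position"]-np.array([q[0],q[1],.145]))@Ms*1000)
E
```

```text
plate [[181.7 177.9]
 [119.8 309.2]
 [ -7.9 154.1]
 [ 91.4 208.6]] seen (182,188)(128,318) disc (97,215)
box [[296.4 249. ]
 [346.  276.9]
 [310.6 370.2]
 [258.6 342.2]]
blue at x=0, x=-.1 [[254.9 195.8]
 [181.7 364.4]
 [469.6 317.9]
 [415.3 487.8]]
TCP in slot mm [132.1  -1.3   5.9]
```

{"api": "play_rows", "payload": {
  "moves": [
    [[1,0,1.6,0],[-6.5,0,4.6,0],[-6.5,0,4.6,0],[-4.1,0,2.9,0],[0,0,0,0]]
  ]
}}

```text
time_s: 11.25
position: [0.59, 0.2375, 0.2109]
orientation: [0.989, 0.145, -0.0, -0.0]
wrist_force: [0.6, 0.0, -1.0]
finger_gap: 0.0506
grip_force: 52.1
```

{"api": "play_rows", "payload": {
  "moves": [
    [[-2.5,0,1.7,0],[-2.5,0,1.7,0],[-2.5,0,1.7,0]]
  ]
}}

```text
time_s: 11.5
position: [0.5834, 0.2354, 0.206]
orientation: [0.989, 0.145, 0.0, -0.0]
wrist_force: [-0.9, 0.2, 3.9]
finger_gap: 0.051
grip_force: 52.4
```

{"api": "play_rows", "payload": {
  "moves": [
    [[-2.5,0,1.7,0],[-2.5,0,1.7,0]]
  ]
}}

```text
time_s: 11.67
position: [0.5782, 0.2338, 0.2022]
orientation: [0.989, 0.145, -0.0, -0.0]
wrist_force: [-1.6, -0.4, 5.1]
finger_gap: 0.0511
grip_force: 52.4
```

{"api": "play_rows", "payload": {
  "moves": [
    [[-2.5,0,1.7,0],[-2.5,0,1.7,0]]
  ]
}}

```text
time_s: 11.83
position: [0.5734, 0.2324, 0.1987]
orientation: [0.989, 0.145, -0.0, -0.0]
wrist_force: [-0.3, -0.6, 5.3]
finger_gap: 0.0507
grip_force: 52.5
```

{"api": "play_rows", "payload": {
  "moves": [
    [[-0.8,0,-1.2,0],[-2.5,0,1.7,0],[-2.5,0,1.7,0]]
  ]
}}

```text
time_s: 12.08
position: [0.568, 0.2308, 0.1965]
orientation: [0.989, 0.145, 0.0, -0.0]
wrist_force: [0.3, -0.1, 1.5]
finger_gap: 0.0511
grip_force: 52.2
```

{"api": "play_rows", "payload": {
  "moves": [
    [[-2.5,0,1.7,0],[-2.5,0,1.7,0]]
  ]
}}

```text
time_s: 12.25
position: [0.564, 0.2295, 0.1935]
orientation: [0.989, 0.145, 0.001, -0.0]
wrist_force: [4.5, 2.2, 8.1]
finger_gap: 0.0507
grip_force: 52.9
```

{"api": "play_rows", "payload": {
  "moves": [
    [[-2.5,0,1.7,0],[-2.5,0,1.7,0]]
  ]
}}

```text
time_s: 12.42
position: [0.5591, 0.2281, 0.1901]
orientation: [0.989, 0.145, 0.001, -0.0]
wrist_force: [3.4, 1.8, 6.1]
finger_gap: 0.0507
grip_force: 52.8
```

{"api": "play_rows", "payload": {
  "moves": [
    [[-2.5,0,1.7,0],[-2.5,0,1.7,0],[-2.5,0,1.7,0]]
  ]
}}

```text
time_s: 12.67
position: [0.5517, 0.2259, 0.1848]
orientation: [0.989, 0.145, 0.001, -0.0]
wrist_force: [4.4, 1.4, 5.1]
finger_gap: 0.0508
grip_force: 52.7
```

{"api": "play_rows", "payload": {
  "moves": [
    [[-2.5,0,1.7,0],[-2.5,0,1.7,0],[-2.5,0,1.7,0]]
  ]
}}

```text
time_s: 12.92
position: [0.5441, 0.2236, 0.1794]
orientation: [0.989, 0.145, 0.0, -0.0]
wrist_force: [3.7, 2.2, 2.7]
finger_gap: 0.0512
grip_force: 52.5
```

{"api": "play_rows", "payload": {
  "moves": [
    [[-2.5,0,1.7,0],[-2.5,0,1.7,0],[-2.5,0,1.7,0]]
  ]
}}

```text
time_s: 13.17
position: [0.5367, 0.2214, 0.1742]
orientation: [0.989, 0.145, -0.0, -0.0]
wrist_force: [4.3, 0.9, 0.5]
finger_gap: 0.0509
grip_force: 52.4
```

```bash
python3 tilt.py n1; python3 - <<'E'
from h import *
np.set_printoptions(precision=1,suppress=True)
s,im=pickle.load(open("n1.pkl","rb"));q=[.5054,.2133,.2918]
Ms=R.from_euler('z',q[2]).as_matrix()@R.from_euler('y',-35,degrees=True).as_matrix()
print("TCP in slot mm",(s["position"]-np.array([q[0],q[1],.145]))@Ms*1000,s["wrist_force"]@Ms)
E
```

```text
score,tilt,offset [(np.float32(62.11078), np.float64(-9.0), np.float64(0.04600000000000001)), (np.float32(61.91095), np.float64(-8.0), np.float64(0.04600000000000001)), (np.float32(61.832336), np.float64(-10.0), np.float64(0.04600000000000001)), (np.float32(61.168274), np.float64(-7.0), np.float64(0.04600000000000001))] (np.float32(49.21942), np.float64(-3.0), np.float64(0.04500000000000001))
13.1667 [0.53673148 0.22140645 0.17417912] yaw 0.2918447106476279 [4.32740889 0.87105435 0.5086328 ] 52.353211641311646
TCP in slot mm [43.2 -1.2  5.4] [ 3.9 -0.4 -2.1]
```

{"api": "play_rows", "payload": {
  "moves": [
    [[-2.5,0,1.7,0],[-2.5,0,1.7,0],[-2.5,0,1.7,0]]
  ]
}}

```text
time_s: 13.47
position: [0.5296, 0.2192, 0.1692]
orientation: [0.989, 0.145, 0.0, -0.0]
wrist_force: [4.8, 1.6, 0.2]
finger_gap: 0.0512
grip_force: 52.3
```

{"api": "play_rows", "payload": {
  "moves": [
    [[0,0,0,0],[0,0,0,0],[0,0,0,0]]
  ],
  "claw": 0.72
}}

```text
time_s: 13.72
position: [0.5295, 0.2192, 0.1692]
orientation: [0.989, 0.145, -0.0, 0.0]
wrist_force: [-0.4, -0.9, -0.4]
finger_gap: 0.0612
grip_force: 0.0
```

{"api": "play_rows", "payload": {
  "moves": [
    [[0,0,-15,0],[0,0,-20,0],[0,0,-15,0],[20,0,0,0],[23,0,0,0]]
  ]
}}

```text
time_s: 14.13
position: [0.5712, 0.232, 0.2208]
orientation: [0.989, 0.146, 0.0, -0.0]
wrist_force: [-0.0, 0.5, -0.2]
finger_gap: 0.0613
grip_force: 0.0
```

{"api": "play_rows", "payload": {
  "moves": [
    [[0,0,0,0],[0,0,0,0],[0,0,0,0],[0,0,0,0],[0,0,0,0]]
  ],
  "claw": 0
}}

```text
time_s: 14.55
position: [0.5706, 0.2316, 0.2195]
orientation: [0.989, 0.145, -0.0, -0.0]
wrist_force: [-0.1, -0.6, 0.7]
finger_gap: 0.0014
grip_force: 0.0
```

{"api": "play_rows", "payload": {
  "moves": [
    [[0,0,10,0],[0,0,10,0],[0,0,8,0],[0,0,0,0]]
  ]
}}

```text
time_s: 14.88
position: [0.5702, 0.2314, 0.1891]
orientation: [0.989, 0.145, -0.001, 0.0]
wrist_force: [-0.7, -0.2, -0.4]
finger_gap: -0.0001
grip_force: 0.0
```

```bash
python3 - <<'E'
from rig import bot
from h import *
s=bot.sense(); a=bot.get_image("side"); i2=bot.get_image("wrist")
pickle.dump((s,a,i2),open("p1.pkl","wb")); print(s["position"],s["wrist_force"],s["finger_gap"])
c=np.zeros((540,800,3),np.uint8)
c[:,:520]=cv2.resize(a["color"][285:420,170:300],None,fx=4,fy=4,interpolation=3)
c[:210,520:800]=cv2.resize(i2["color"],None,fx=.5,fy=.5)
cv2.imwrite("pics/p1.png",c[:,:,::-1])
E
```

```text
[0.57016903 0.23141938 0.18907909] [-0.68188798 -0.19612656 -0.44028441] -0.00010209139895391366
```

View pics/p1.png

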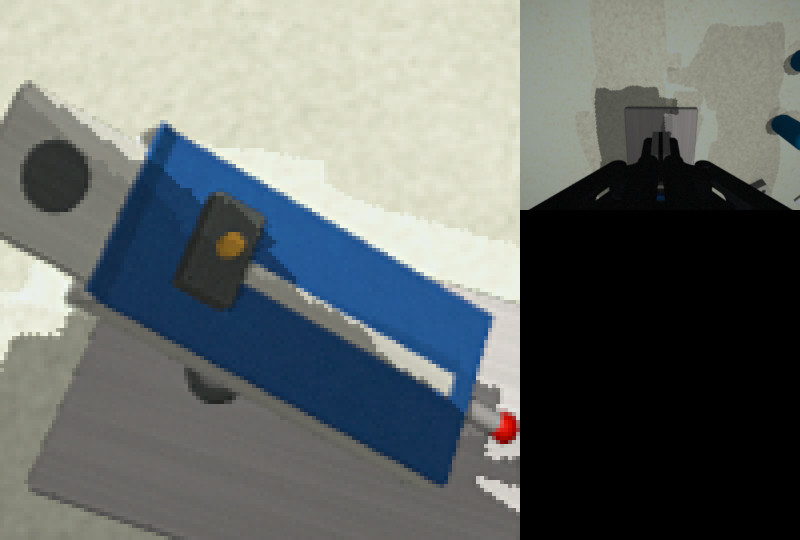

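{"api": "play_rows", "payload": {
  "moves": [
    [[-2.5,0,1.7,0],[-2.5,0,1.7,0],[-2.5,0,1.7,0]]
  ]
}}

```text
time_s: 15.23
position: [0.5636, 0.2295, 0.1863]
orientation: [0.989, 0.145, 0.0, -0.0]
wrist_force: [-0.2, 0.0, -0.2]
finger_gap: 0.0003
grip_force: 0.0
```

{"api": "play_rows", "payload": {
  "moves": [
    [[-2.5,0,1.7,0],[-2.5,0,1.7,0]]
  ]
}}

```text
time_s: 15.4
position: [0.5593, 0.2282, 0.1831]
orientation: [0.989, 0.145, 0.001, -0.0]
wrist_force: [4.4, 1.9, 3.3]
finger_gap: -0.0002
grip_force: 2.1
```

{"api": "play_rows", "payload": {
  "moves": [
    [[-2.5,0,1.7,0],[-2.5,0,1.7,0]]
  ]
}}

```text
time_s: 15.57
position: [0.5543, 0.2267, 0.1795]
orientation: [0.989, 0.145, 0.0, -0.0]
wrist_force: [4.1, 1.5, 1.2]
finger_gap: 0.0002
grip_force: 2.1
```

{"api": "play_rows", "payload": {
  "moves": [
    [[-2.5,0,1.7,0],[-2.5,0,1.7,0]]
  ]
}}

```text
time_s: 15.73
position: [0.5493, 0.2252, 0.1759]
orientation: [0.989, 0.145, 0.0, -0.0]
wrist_force: [4.7, 2.0, 1.6]
finger_gap: -0.0001
grip_force: 2.1
```

```bash
cat > ball.py <<'E'
from rig import bot
from h import *
np.set_printoptions(precision=1,suppress=True)
s=bot.sense(); im=bot.get_image("side"); q=[.5054,.2133,.2918]
def ball(im):
    c=im["color"].astype(int); m=(c[...,0]>90)&(c[...,1]<60)&(c[...,2]<60); m[:360]=0;m[:,:270]=0;m[:,320:]=0
    return np.argwhere(m).mean(0)[::-1]
Ms=R.from_euler('z',q[2]).as_matrix()@R.from_euler('y',-35,degrees=True).as_matrix()
z=ball(pickle.load(open("p1.pkl","rb"))[1]); d=ball(im)-z
e=np.diff(proj(slotpts(q[:2],q[2],[(-.16,0,0),(-.17,0,0)]),im,im["T"]),axis=0)[0]
print("plunger mm",d@e/(e@e)*10,"TCP slot",(s["position"]-np.array([q[0],q[1],.145]))@Ms*1000,"F",s["wrist_force"]@Ms,s["time_s"])
E
python3 ball.py
```

```text
plunger mm 0.0 TCP slot [55.  -1.3 -0.7] F [ 5.1  0.5 -1.6] 15.7333
```

{"api": "play_rows", "payload": {
  "moves": [
    [[-2.5,0,1.7,0],[-2.5,0,1.7,0],[-2.5,0,1.7,0]]
  ]
}}

```text
time_s: 16.03
position: [0.5421, 0.223, 0.1708]
orientation: [0.989, 0.145, 0.0, -0.0]
wrist_force: [4.4, 1.7, 2.1]
finger_gap: 0.0002
grip_force: 2.8
```

{"api": "play_rows", "payload": {
  "moves": [
    [[-1.6,0,1.2,0],[-1.6,0,1.2,0],[-1.6,0,1.2,0]]
  ]
}}

```text
time_s: 16.28
position: [0.5382, 0.2218, 0.1675]
orientation: [0.989, 0.145, 0.001, -0.0]
wrist_force: [13.6, 2.8, 9.3]
finger_gap: 0.0002
grip_force: 6.9
```

```bash
python3 ball.py
```

```text
plunger mm 8.4667696792002 TCP slot [40.6 -1.3 -0.9] F [16.6 -1.2 -0.4] 16.2833
```

{"api": "play_rows", "payload": {
  "moves": [
    [[1.6,0,-1.2,0],[3,0,-2,0],[10,0,-3,0],[25,0,0,0],[0,0,-30,0]]
  ]
}}

```text
time_s: 16.75
position: [0.5757, 0.2329, 0.1986]
orientation: [0.989, 0.145, -0.004, 0.001]
wrist_force: [-0.9, -0.8, -0.2]
finger_gap: -0.0
grip_force: 0.0
```

{"api": "play_rows", "payload": {
  "moves": [
    [[0,0,-30,0],[0,0,0,0],[0,0,0,0],[0,0,0,0]]
  ]
}}

```text
time_s: 17.08
position: [0.5751, 0.2329, 0.233]
orientation: [0.989, 0.145, -0.001, 0.0]
wrist_force: [0.0, -0.3, -0.6]
finger_gap: 0.0003
grip_force: 0.0
```

```bash
python3 ball.py
```

```text
plunger mm 7.974512835566953 TCP slot [109.7  -1.2  30.5] F [-0.4 -0.3 -0.4] 17.0833
```

The plunger stays about 8 mm in with the tool clear of the plate, so I'm handing the job in.

```bash
python3 -c "
from rig import bot
print(bot.finish_job())"
```

```text
the job is handed in; nothing more can be done
None
```

The plate is in the slot and fully home, and I handed the job in at about 17 s. With the arm clear, the side camera put the plunger about 8 mm in, and the highest wrist force seen while inserting was about 17 N. I got the plate tilted on the second try, after it slipped back flat onto its rests on the first. The hand-in returned no verdict.

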